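# Unlock the parts case and open its drawer

### The arm

A 6-joint arm with a two-finger parallel gripper is mounted at the origin on the work surface. World frame = base frame: x ahead of the robot, y to its left, z up, the work surface at z = 0. Lengths are in m, angles in degrees, forces in N, time in s.
With the tool pointing down it reaches from about 0.35 to 0.875 m from the base axis. Payload 4.2 kg.
Tool frame: the origin (TCP) lies between the finger pads; the fingertips stand 11 mm ahead of it and the grasp point (between the pads) lies 8 mm behind it; z points along the fingers, y is the direction in which the jaws open and shut (so a half turn about z gives the same grasp; the last joint's range is limited). The gripper opens to 87 mm and grips with 3 to 60 N. Pads are 19 mm wide; open, the fingers measure 117 mm over their backs; the gripper's body (75 mm by 190 mm) begins 51 mm behind the grasp point.
Start: joints at [-48.552, 22.042, 0.453, 0, -68.411, -14.817], TCP at [0.28, -0.559, 0.234] pointing down, gripper open.
Joint ranges: [-179.83, 179.83], [-69.29, 118.12], [-61.27, 80.66], [-181.25, 117.63], [-171.15, -9.14], [-177.46, 177.46]. Speed limits (degrees/s): [159.86, 159.86, 180, 180, 180, 180].

### API

Orientations are given as a 3x3 rotation matrix whose columns are the frame's x, y, z axes.
In Python, from station import sense, capture, get_calibration, finish_job, search_frame, cut_out gives the robot as it stands.
- The arm moves only by the tool arm_command, never from a script. Its argument "rows" is a list of rows, each an object with "fingers": the opening in per cent of the stroke, from 0 (shut) to 100 (fully open); "travel": the shift along the tool's x, y, z in cm, a list of three; "roll": the turn about the tool's z in degrees. A call has 1 to 10 rows; each row is the pose to reach, as a shift and turn from the pose commanded when the call began, along the tool's axes at that moment; what a row does not reach only later rows make up. A row lasts 1/10 s, in which the tool goes at most 50 mm and 8.59 degrees, less where a joint would pass 70% of its speed; a pose out of reach is approached as far as the arm can. A call with a gripper value outside its range is refused whole. The fingers move at their own pace and stop on an object; the grip force is fixed at half the most. Time passes only in rows, so rows that repeat a pose let the fingers close. It gives the time, the measured TCP pose, the force and the opening at its end, in the units of the state.
- sense(): the state, without advancing time (a new reading comes with each control period).
- capture(name): name is "scene" or "top"; returns (picture, depth): 480x640x3 uint8, red, green, blue; 480x640 float32, m along the optical axis (not along the pixel's ray), 0 where there is no reading.
- get_calibration(name): a dict with "fov_y" (degrees; the focal length in pixels is half the picture's height over the tangent of half this angle, whatever the lens; pixels are square), "cx", "cy" (the principal point, pixels), "origin" and "attitude" of the camera in the world. Camera axes: x right, y down, z forward; pixel columns grow to the right and rows downward; lengths in m; the calibration is good to about 2 mm. A picture is of the moment at which its call begins. get_calibration takes no time and is no camera call.
- finish_job(): hands the job in, once; it reports no verdict.
Trained networks look in the newest picture that a camera, given by its name, has taken for a name from the list of things; names that differ only in an ending like _2 or _b are one class to them, and where a whole thing is asked for, a point or a joint stands for the part that bears it (a point fixed in the world has none). Each returns a list of dicts, best first, with "p" (0 to 1); they miss things now and then, are a little off and sometimes report something else, mostly with a low value. They report only what shows in the picture. A call takes as long as a camera call. They do not tell look-alikes from the thing itself.
- search_frame(camera, label): "position" ([x, y, z] in m, in world coordinates, good to about 4 mm: the middle of the surface that is visible of it).
- cut_out(camera, label): "mask" (480x640 bool, what is visible of it).
The state is a dict: "time_s": time; "joints": joint angles; "joint_velocities": joint speeds; "effort": joint torques, N m; "tcp_pos": TCP position; "ee_rot": TCP orientation; "wrist_force": force on the tool from outside, world axes, zero at the start; "moment": the same for the moment, N m; "gripper_width": opening from 0.0 (shut) to 1.0 (fully open).
Only numpy, scipy, OpenCV 4.12 (cv2) and the standard library are available. Lean on these libraries where they do the work, as an engineer would, in place of code of your own. Each camera call takes 0.05 s, during which the arm holds its last target. There are 200 camera calls.

### The job

Take the flat-bowed steel key out of the wooden tool block, push it fully home in the lock on top of the aluminium parts case, and turn it clockwise (seen from above) to its stop to free the hidden bolt. Then, leaving the key in the lock, pull the drawer out to its stop by its handle and let go, without disturbing the other things on the table.

Things in the scene. Friction and masses are not known exactly. Their poses are not given: they have to be found in the camera images.
- key: Loose steel key, 118 mm tall, 0.1-0.17 kg, upright in one of the three slots of the tool block (which one varies); the only tool there with a flat bow. Origin: centre of its bottom end; z up, x along the width of bit and bow, y through their thickness. Bottom up: flat bit 26 (x) x 7 (y) mm, z 0-18 mm; round neck, diameter 8, to z 55. Works either way round (half turn about z).
- key_bow (a point): On the key's axis in the middle of its flat bow, 98 mm above its bottom end: where to grip it, fingers closing along the key's y. The bow is 52 (x) x 12 (y) mm, from 76 to 118 mm above the bottom end.
- key_collar (a point): Centre of the underside of the key's round collar (diameter 44 mm, 6 mm thick), 55 mm above its bottom end; a stem 18 x 11 mm joins it to the bow. When the key is fully home it lies on the lock's mouth.
- block: Fixed wooden tool block, 210 (x) x 60 (y) x 60 (z) mm, origin at the centre of its underside. Three through slots, each 30 (x) x 11 (y) mm, at x = -68, 0 and +68 mm. The tools stand in them with their collars on the block's top, bottom ends 5 mm above the table: lift a tool 60 mm straight up to clear it.
- case: Fixed aluminium parts case, 180 (x) x 280 (y) x 130 (z) mm, origin at the centre of its underside; its front (the drawer) faces -x of its own frame, towards the robot. The 56 mm square steel lock plate stands 8 mm proud of its top, near the front, on the case's -y side.
- lock_mouth (a point): Centre of the keyway's mouth on top of the lock plate, 138 mm above the table, at x -30, y -70 mm in the case's frame; axes as the case. Keyway 29 mm long (x), 10 mm wide (y); its mouth funnels out 4 mm to each side over the top 5 mm. The fixed plate is 34 mm deep: the bit comes out below it and can turn only with the collar within about 3 mm of the plate, and is then held under it.
- lock (a joint): Hidden barrel under the keyway: 0 = locked (at the start, in line with the keyway), grows as the key turns clockwise seen from above; stop at 1.3 rad. With about 0.12 rad of play the key itself turns about 1.4 rad. Takes about 0.1 N m; stays where left. The bolt is clear beyond 0.9 rad; before that the drawer cannot move. Turned, the key stands by itself.
- drawer (a joint): Drawer of the case: 0 = shut, grows as it slides out along the case's -x; stop at 0.085 m. Sliding takes about 2 N once unlocked; stays where left.
- drawer_handle (a point): Middle of the drawer's bar handle (moves with the drawer): a round steel bar of diameter 10 mm and 90 mm long, along the case's y, 100 mm above the table, with 35 mm of free space between it and the drawer's front. At the start at x = -132, y = 60 mm in the case's frame. The case's top is 30 mm higher.
- driver_a: Bystander in the tool block: driver with a round black plastic handle, diameter 28 mm, 108 mm tall; origin at its bottom end. Leave alone.
- driver_b: Bystander in the tool block: driver with a round aluminium handle, diameter 32 mm, 110 mm tall; origin at its bottom end. Leave alone.
- wheel_a: Bystander: muddy spiked rubber wheel lying flat, diameter 96 mm, 44 mm high; origin under its centre.
- wheel_b: Bystander: a second such wheel.
- servo: Bystander: black plastic steering servo, 78 x 30 x 58 mm; origin under its centre.
- differential: Bystander: steel gear differential standing on its ring gear, diameter 76 mm, 57 mm high; origin under its centre.
- drive_cup: Bystander: chrome steel drive cup, diameter 44 mm, 62 mm high; origin under its centre.
There are look-alikes about, which are no part of the job. What is shaped like the key but blue or green is not meant.

How it is judged (in metres and radians):
On the way, in this order (a step that is already met when the one before it is completed fails the run):
1. the key is fully home in the lock, not yet turned (horizontal distance between key_collar and lock_mouth below 0.005 m and z of key_collar in the frame of lock_mouth below 0.005 m and angle between key's own z axis and vertical below 0.15 rad and value of joint lock below 0.6 rad), for 0.1 s.
2. the key, still home, has turned the lock and freed the bolt, the drawer still shut (horizontal distance between key_collar and lock_mouth below 0.005 m and z of key_collar in the frame of lock_mouth below 0.005 m and angle between key's own z axis and vertical below 0.15 rad and value of joint lock above 1.1 rad and value of joint drawer below 0.01 m), for 0.1 s.
3. the drawer is pulled out (value of joint drawer above 0.07 m), for 0.1 s.
At the end, for the whole second after the job is handed in: The key stands in the lock with its collar within 5 mm of the lock plate, 5 mm of the keyway's centre and 0.15 rad of upright, the lock is turned beyond 1.05 rad, the drawer is more than 70 mm out, and both are at rest (horizontal distance between key_collar and lock_mouth below 0.005 m and z of key_collar in the frame of lock_mouth below 0.005 m and angle between key's own z axis and vertical below 0.15 rad and value of joint lock above 1.05 rad and value of joint drawer above 0.07 m and linear speed of key below 0.02 m/s and velocity of joint drawer below 0.02 m/s); the robot touches nothing.
It fails at once if a bystander is moved by more than 30 mm (distance of any of driver_a, driver_b, wheel_a, wheel_b, servo, differential, drive_cup from where it was at the start of the episode above 0.03 m).
It also fails if it takes over 61 s, if anything falls off the work surface, if the arm or the gripper's body presses on something with over 40 N, if the wrist force passes 120 N, or if a joint passes its speed limit or range.

## Working session

There is one attempt and no reset: what is moved stays moved. The work goes in short steps, Python scripts to look and compute and a tool call to move; the robot and the scene stay as the last step left them, time stands still between calls to the robot, and variables do not carry over. Pictures are saved under pics/ and viewed, about 8 in all and at most 12, crops included, and the job is handed in when it is done.

Besides the shell and the picture viewer there is one more tool, called after "Emit:" by a JSON object that holds its "fn" and its "kwargs", one argument or row to a line. arm_command: Moves the arm, as the interface text tells. Its arguments: {"type":"object","properties":{"rows":{"type":"array","items":{"type":"object","properties":{"fingers":{"type":"number"},"travel":{"type":"array","items":{"type":"number"}},"roll":{"type":"number"}}}}},"required":["rows"]}

```bash
mkdir -p pics; cat > h.py <<'E'
import numpy as np, cv2
from station import *
def cal(n):
    c=get_calibration(n); f=240/np.tan(np.radians(c["fov_y"])/2)
    return f,c["cx"],c["cy"],np.array(c["origin"]),np.array(c["attitude"])
def world(n,d):
    f,cx,cy,o,R=cal(n); v,u=np.mgrid[:480,:640]
    return np.stack([(u-cx)/f*d,(v-cy)/f*d,d],-1)@R.T+o
def proj(n,p):
    f,cx,cy,o,R=cal(n); q=(np.asarray(p)-o)@R; return q[...,:2]/q[...,2:]*f+[cx,cy]
def save(p,name): cv2.imwrite("pics/"+name,np.ascontiguousarray(p[...,::-1]))
E
python3 - <<'E'
from h import *
np.set_printoptions(precision=4,suppress=True)
for n in("scene","top"):
    c=get_calibration(n);print(n,c)
    p,d=capture(n);save(p,n+"0.png");np.savez(n+"0.npz",p=p,d=d)
    for l in("key","key_bow","block","case","lock_mouth","drawer_handle","driver_a"):
        try:
            for r in search_frame(n,l)[:4]:print(l,np.array(r["position"]),round(r["p"],2))
        except Exception as e:print(l,e)
print(sense())
E
```

```text
scene {'fov_y': 53.553495054448035, 'cx': 311.470958293018, 'cy': 243.12541860866398, 'origin': array([ 0.8487, -0.6184,  0.7388]), 'attitude': array([[ 0.8799,  0.3299, -0.3419],
       [ 0.4749, -0.5884,  0.6544],
       [ 0.0148, -0.7382, -0.6744]])}
key [ 0.3317 -0.242   0.0867] 0.93
key [ 0.3688 -0.3494  0.0835] 0.9
key [ 0.4191 -0.2117  0.0636] 0.82
key [ 0.5578 -0.4354  0.088 ] 0.73
key_bow [ 0.3319 -0.2449  0.0873] 0.93
key_bow [ 0.4181 -0.2119  0.0572] 0.81
key_bow [ 0.3692 -0.3457  0.0813] 0.74
key_bow [ 0.5606 -0.4307  0.092 ] 0.72
block [ 0.5583 -0.3352  0.0626] 0.71
block [ 0.6923 -0.0253  0.1315] 0.37
case [ 0.6929 -0.0265  0.1319] 0.79
lock_mouth [ 0.6881 -0.0246  0.1253] 0.94
drawer_handle [0.5515 0.1017 0.1016] 0.73
driver_a [ 0.5999 -0.3348  0.1052] 0.81
driver_a [ 0.5372 -0.3185  0.1006] 0.79
top {'fov_y': 45.7608702947174, 'cx': 319.12827754517707, 'cy': 247.60574699783595, 'origin': array([ 0.4368, -0.0164,  1.4637]), 'attitude': array([[ 0.01  , -0.998 ,  0.0622],
       [-0.9999, -0.01  ,  0.0008],
       [-0.0002, -0.0622, -0.9981]])}
key [ 0.3267 -0.2329  0.0
[... 441 characters left out ...]
49 0.0736 0.1052] 0.7
drawer_handle [0.6708 0.0584 0.1287] 0.5
driver_a [ 0.5957 -0.3174  0.1134] 0.72
driver_a [ 0.5276 -0.304   0.1114] 0.61
{'time_s': 0.8, 'joints': array([-48.5542,  22.0386,   0.4519,  -0.0013, -68.4132, -14.8156]), 'joint_velocities': array([ 0.0319,  0.027 ,  0.0221,  0.0471, -0.0298,  0.0423]), 'effort': array([  0.0006, -39.0413,  18.7612,   4.224 ,   0.0156,  -0.    ]), 'tcp_pos': array([ 0.2801, -0.5587,  0.2336]), 'ee_rot': array([[-0.8939, -0.4482,  0.    ],
       [-0.4482,  0.8939,  0.    ],
       [-0.    ,  0.    , -1.    ]]), 'wrist_force': array([ 0.1676, -0.4517, -0.1861]), 'moment': array([-0.013 , -0.0501, -0.0143]), 'gripper_width': 1.0032747122924452}
```

View pics/scene0.png

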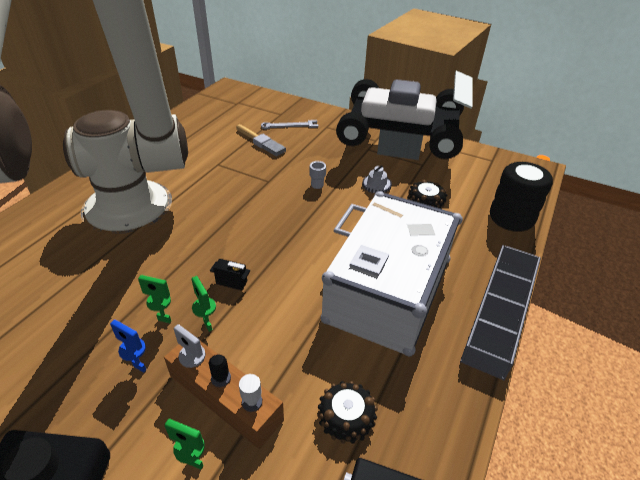

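View pics/top0.png

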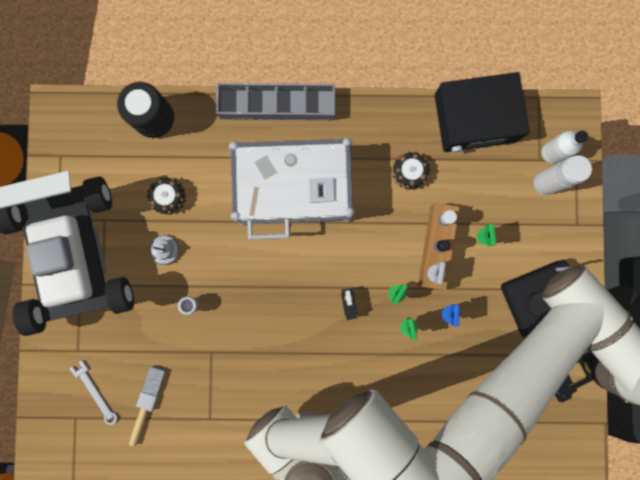

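The scene view shows the steel key at scene (190,347) and top (436,272), in the block's end slot. The look-alikes are blue (128,345) and green (155,298), (203,303), (185,443). Only the silver one is uncoloured and stands in the block. The lock plate is at scene (370,262) and the handle at (352,220). Next I'll measure these and enlarge the key.

```bash
cat > m.py <<'E'
from h import *
np.set_printoptions(precision=4,suppress=True)
def rect(P):
    (c,s,a)=cv2.minAreaRect((P[:,:2]*1000).astype(np.float32)); return np.array(c)/1000,np.array(s),a
W={}
for n in("scene","top"):
    z=np.load(n+"0.npz");W[n]=world(n,z["d"]);w=W[n];X,Y,Z=w[...,0],w[...,1],w[...,2]
    tab=(abs(Z)<.015)&(X>.3)&(X<.8)&(abs(Y)<.4);print(n,"table z",np.median(Z[tab]),Z[tab].std())
    def R(nm,m,k=3):
        m=cv2.morphologyEx(m.astype(np.uint8),cv2.MORPH_OPEN,np.ones((k,k)))
        q,lab,st,_=cv2.connectedComponentsWithStats(m)
        if q<2:print(nm,"none");return
        m=lab==1+np.argmax(st[1:,4]);P=w[m];print(nm,m.sum(),*rect(P),"mean",P.mean(0),"medz",np.median(P[:,2]))
    R("casetop",(abs(Z-.13)<.006)&(X>.5)&(X<.9)&(abs(Y)<.3))
    R("plate",(abs(Z-.139)<.005)&(X>.6)&(X<.75)&(Y<0.03)&(Y>-.08))
    R("blocktop",(abs(Z-.06)<.008)&(X>.4)&(X<.7)&(Y>-.42)&(Y<-.2),2)
    R("bow",(Z>.078)&(Z<.13)&(X>.42)&(X<.50)&(Y>-.36)&(Y<-.24),2)
    R("handle",(Z>.085)&(Z<.112)&(X>.5)&(X<.585)&(Y>-.05)&(Y<.2),2)
p=np.load("scene0.npz")["p"];q=np.load("top0.npz")["p"]
a=cv2.resize(p[310:430,140:300],None,fx=4,fy=4,interpolation=2)
b=cv2.resize(p[225:305,320:427],None,fx=4,fy=4,interpolation=2)[:320,:320]
c=cv2.resize(q[195:297,400:480],None,fx=4,fy=4,interpolation=2)[:,:]
o=np.zeros((480,960,3),np.uint8);o[:480,:640]=a;o[:408,640:960]=c
save(cv2.resize(o,(800,400)),"crop1.png")
E
python3 m.py
```

```text
scene table z -0.0017607210256804229 0.0025061234492148054
casetop 9354 [0.683  0.0502] [189.6158 290.0406] 2.586364984512329 mean [0.6887 0.0387 0.1287] medz 0.12863610022737165
plate 563 [ 0.6549 -0.0196] [56.2592 59.527 ] 2.300253391265869 mean [ 0.6551 -0.0207  0.1363] medz 0.13638536969005577
blocktop 3281 [ 0.6748 -0.4058] [154.8367 526.9547] 55.642372131347656 mean [ 0.5467 -0.3262  0.062 ] medz 0.05837835467183794
bow 505 [ 0.641  -0.4567] [ 34.9405 525.6904] 49.09141159057617 mean [ 0.4705 -0.3085  0.1081] medz 0.11002680191227088
handle 266 [0.5453 0.1432] [ 62.1272 258.0671] 22.855932235717773 mean [0.5507 0.1194 0.0836] medz 0.10105268818749907
top table z -0.0005136447838725022 0.0033547370041940344
casetop 8042 [0.6823 0.0525] [186.4893 290.2986] 2.621225357055664 mean [0.684  0.0561 0.13  ] medz 0.12995187383801776
plate 339 [ 0.6563 -0.0197] [55.8976 53.9747] 0.06918571144342422 mean [ 0.6548 -0.0236  0.1382] medz 0.13806773289713492
blocktop 1537 [ 0.5357 -0.197 ] [351.5339 214.346 ] 87.33804321289062 mean [ 0.5289 -0.3143  0.0612] medz 0.05976818021303276
bow 178 [ 0.462  -0.1726] [ 49.8197 312.4806] 0.10646208375692368 mean [ 0.4617 -0.3037  0.1163] medz 0.11959700338709689
handle 279 [0.5353 0.0564] [227.7919  90.6405] 58.16359329223633 mean [0.5562 0.1065 0.0831] medz 0.10230650324200208
```

View pics/crop1.png

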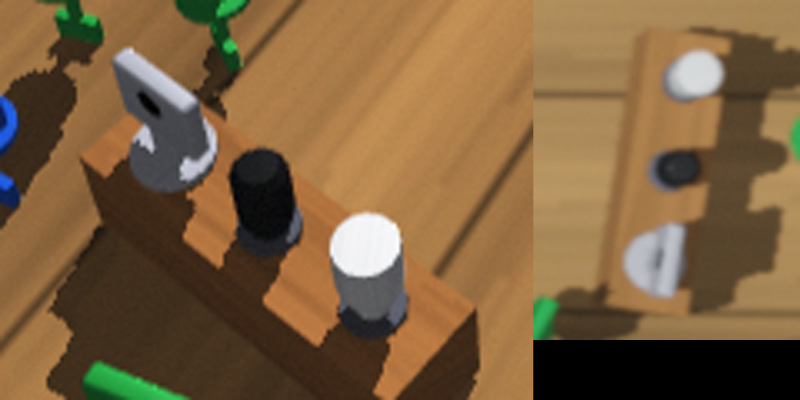

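The crop confirms it: the silver flat-bow key is in the block's end slot, with the black and aluminium drivers beside it. Case yaw is about 2.6°, and the lock at (0.656,-0.020) agrees from the case and from both plate fits. Next is a robust fit of the bow and block.

```bash
cat > m2.py <<'E'
from h import *
np.set_printoptions(precision=4,suppress=True)
def rob(P):
    c=np.median(P[:,:2],0)
    for _ in range(5):
        P=P[np.linalg.norm(P[:,:2]-c,axis=1)<.14];c=P[:,:2].mean(0)
    return P
for n in("scene","top"):
    z=np.load(n+"0.npz");w=world(n,z["d"]);X,Y,Z=w[...,0],w[...,1],w[...,2]
    g=z["d"]; flat=(cv2.dilate(g,np.ones((3,3)))-cv2.erode(g,np.ones((3,3))))<.02
    B=w[(abs(Z-.06)<.005)&flat&(X>.4)&(X<.7)&(Y>-.45)&(Y<-.2)]
    r=cv2.minAreaRect((B[:,:2]*1000).astype(np.float32));print(n,"block",len(B),r)
    b=w[(Z>.08)&(Z<.125)&(X>.42)&(X<.505)&(Y>-.35)&(Y<-.25)&(g<np.inf)]
    b=b[np.linalg.norm(b[:,:2]-np.median(b[:,:2],0),axis=1)<.035]
    c=b.mean(0);U,S,V=np.linalg.svd(b-c,full_matrices=False)
    r=cv2.minAreaRect((b[:,:2]*1000).astype(np.float32))
    print("bow",len(b),c,"axes",V[0],V[2],r,"z",np.percentile(b[:,2],[5,50,95]))
    t=b[b[:,2]>.112];r=cv2.minAreaRect((t[:,:2]*1000).astype(np.float32));print("bowtop",len(t),r)
    for nm,x,y in(("black",.53,-.31),("alu",.597,-.325)):
        t=w[(Z>.098)&(Z<.13)&(np.hypot(X-x,Y-y)<.035)];
        if len(t):print(nm,len(t),(t[:,:2].min(0)+t[:,:2].max(0))/2,np.median(t,0))
E
python3 m2.py
```

```text
scene block 3123 ((494.6024169921875, -326.3074951171875), (166.09986877441406, 269.96533203125), 63.52268600463867)
bow 502 [ 0.4676 -0.3076  0.1083] axes [ 0.9374 -0.1289 -0.3234] [-0.0978 -0.989   0.1106] ((463.6570739746094, -304.9271545410156), (12.480192184448242, 52.240970611572266), 81.485107421875) z [0.0846 0.1125 0.1223]
bowtop 255 ((463.30511474609375, -304.80621337890625), (11.89501953125, 51.4703483581543), 80.86365509033203)
black 259 [ 0.5311 -0.316 ] [ 0.5334 -0.3182  0.1095]
alu 431 [ 0.5974 -0.3259] [ 0.5992 -0.3283  0.1126]
top block 1116 ((499.76165771484375, -321.0135498046875), (152.5833740234375, 260.680419921875), 63.58804702758789)
bow 158 [ 0.4647 -0.3019  0.1131] axes [-0.9722  0.1759 -0.1543] [-0.1457 -0.9711 -0.1892] ((464.5991516113281, -303.4987487792969), (13.162774085998535, 51.43644714355469), 82.22743225097656) z [0.0874 0.1191 0.1241]
bowtop 109 ((464.5869445800781, -303.9626159667969), (12.959988594055176, 51.551246643066406), 80.53899383544922)
black 115 [ 0.5316 -0.3145] [ 0.5304 -0.313   0.1106]
alu 159 [ 0.5984 -0.3261] [ 0.5975 -0.3247  0.1137]
```

Bow fit: centre (0.464,-0.3045), yaw about -9.2°, and 12.4x52 mm as described. Both drivers lie in line with it at 68 mm spacing. Moving above the key.

Emit:
{"fn": "arm_command", "kwargs": {
  "rows": [
    {"fingers":100,"travel":[-1.5,0.8,0.2],"roll":2},
    {"fingers":100,"travel":[-5,2.5,0.5],"roll":6},
    {"fingers":100,"travel":[-9,4.7,1],"roll":11},
    {"fingers":100,"travel":[-13,6.8,1.5],"roll":17},
    {"fingers":100,"travel":[-17,8.9,2],"roll":23},
    {"fingers":100,"travel":[-21,11,2.5],"roll":28},
    {"fingers":100,"travel":[-24.5,12.8,3],"roll":32},
    {"fingers":100,"travel":[-27,14.1,3.3],"roll":35},
    {"fingers":100,"travel":[-27.8,14.5,3.4],"roll":35.8},
    {"fingers":100,"travel":[-27.8,14.5,3.4],"roll":35.8}
  ]
}}

```text
time_s: 1.8
tcp_pos: [0.4643, -0.3037, 0.1995]
ee_rot: [[-0.988, 0.157, -0.0], [0.157, 0.988, -0.0], [0.0, -0.0, -1.0]]
wrist_force: [0.7, -0.1, 0.6]
gripper_width: 0.999
```

Emit:
{"fn": "arm_command", "kwargs": {
  "rows": [
    {"fingers":100,"travel":[0,0,1.5],"roll":0},
    {"fingers":100,"travel":[0,-0.05,4],"roll":0},
    {"fingers":100,"travel":[0,-0.05,7],"roll":0},
    {"fingers":100,"travel":[0,-0.05,9.5],"roll":0},
    {"fingers":100,"travel":[0,-0.05,10.4],"roll":0},
    {"fingers":100,"travel":[0,-0.05,10.4],"roll":0},
    {"fingers":5,"travel":[0,-0.05,10.4],"roll":0},
    {"fingers":5,"travel":[0,-0.05,10.4],"roll":0},
    {"fingers":5,"travel":[0,-0.05,10.4],"roll":0},
    {"fingers":5,"travel":[0,-0.05,10.4],"roll":0}
  ]
}}

```text
time_s: 2.8
tcp_pos: [0.464, -0.3051, 0.0964]
ee_rot: [[-0.987, 0.159, 0.002], [0.159, 0.987, -0.001], [-0.002, -0.0, -1.0]]
wrist_force: [-0.1, -0.3, 0.1]
gripper_width: 0.72
```

Emit:
{"fn": "arm_command", "kwargs": {
  "rows": [
    {"fingers":5,"travel":[0,0,0],"roll":0},
    {"fingers":5,"travel":[0,0,0],"roll":0},
    {"fingers":5,"travel":[0,0,0],"roll":0},
    {"fingers":5,"travel":[0,0,0],"roll":0}
  ]
}}

```text
time_s: 3.2
tcp_pos: [0.4636, -0.3049, 0.0955]
ee_rot: [[-0.987, 0.159, -0.0], [0.159, 0.987, -0.0], [0.0, -0.0, -1.0]]
wrist_force: [0.6, -1.2, -0.8]
gripper_width: 0.352
```

Emit:
{"fn": "arm_command", "kwargs": {
  "rows": [
    {"fingers":5,"travel":[0,0,0],"roll":0},
    {"fingers":5,"travel":[0,0,0],"roll":0},
    {"fingers":5,"travel":[0,0,0],"roll":0},
    {"fingers":5,"travel":[0,0,0],"roll":0},
    {"fingers":5,"travel":[0,0,0],"roll":0}
  ]
}}

```text
time_s: 3.7
tcp_pos: [0.4636, -0.3048, 0.0955]
ee_rot: [[-0.987, 0.159, -0.0], [0.159, 0.987, 0.0], [0.0, 0.0, -1.0]]
wrist_force: [-0.3, 0.9, 0.1]
gripper_width: 0.138
```

Gripped: the opening is 12.0 mm, the bow's thickness. Lifting straight up.

Emit:
{"fn": "arm_command", "kwargs": {
  "rows": [
    {"fingers":5,"travel":[0,0,-0.5],"roll":0},
    {"fingers":5,"travel":[0,0,-1.5],"roll":0},
    {"fingers":5,"travel":[0,0,-3.5],"roll":0},
    {"fingers":5,"travel":[0,0,-6],"roll":0},
    {"fingers":5,"travel":[0,0,-9],"roll":0},
    {"fingers":5,"travel":[0,0,-12],"roll":0},
    {"fingers":5,"travel":[0,0,-14.5],"roll":0},
    {"fingers":5,"travel":[0,0,-16],"roll":0},
    {"fingers":5,"travel":[0,0,-16.5],"roll":0},
    {"fingers":5,"travel":[0,0,-16.5],"roll":0}
  ]
}}

```text
time_s: 4.7
tcp_pos: [0.4636, -0.3049, 0.2614]
ee_rot: [[-0.987, 0.16, 0.002], [0.16, 0.987, -0.0], [-0.002, -0.0, -1.0]]
wrist_force: [-0.5, -0.3, -2.0]
gripper_width: 0.137
```

Emit:
{"fn": "arm_command", "kwargs": {
  "rows": [
    {"fingers":5,"travel":[-0.7,1.5,0],"roll":-1},
    {"fingers":5,"travel":[-2.1,4.5,0],"roll":-2.5},
    {"fingers":5,"travel":[-3.9,8.5,0],"roll":-4},
    {"fingers":5,"travel":[-5.9,12.8,0],"roll":-6},
    {"fingers":5,"travel":[-7.9,17.1,0],"roll":-7.5},
    {"fingers":5,"travel":[-9.9,21.4,0],"roll":-9},
    {"fingers":5,"travel":[-11.8,25.5,0],"roll":-10.5},
    {"fingers":5,"travel":[-13.4,29,0],"roll":-11.5},
    {"fingers":5,"travel":[-14.3,30.9,0],"roll":-11.8},
    {"fingers":5,"travel":[-14.5,31.2,0],"roll":-11.8}
  ]
}}

```text
time_s: 5.7
tcp_pos: [0.6571, -0.0167, 0.2579]
ee_rot: [[-0.999, -0.05, -0.003], [-0.05, 0.999, -0.0], [0.003, 0.0, -1.0]]
wrist_force: [0.5, 1.1, -0.9]
gripper_width: 0.135
```

```bash
cat > look.py <<'E'
import sys
from h import *
np.set_printoptions(precision=4,suppress=True)
s=sense();print(s["tcp_pos"],s["joints"],s["wrist_force"])
n,k=sys.argv[1],sys.argv[2]
p,d=capture(n);np.savez(n+k+".npz",p=p,d=d)
L=np.array([.656,-.020,.138]);u,v=proj(n,L).astype(int);print("lock px",u,v)
r=70 if n=="scene" else 40
u0,v0=max(u-r,0),max(v-int(1.3*r),0)
c=p[v0:v0+2*r,u0:u0+2*r];save(cv2.resize(c,(560,560),interpolation=2),n+k+".png");print("crop",u0,v0,"scale",560/(2*r))
E
python3 look.py scene 1
```

```text
[ 0.6571 -0.0167  0.2579] [ 12.596   24.5438   7.8722  -0.0407 -73.5245 -99.7342] [ 0.5003  1.1491 -0.8688]
lock px 369 258
crop 299 167 scale 4.0
```

View pics/scene1.png

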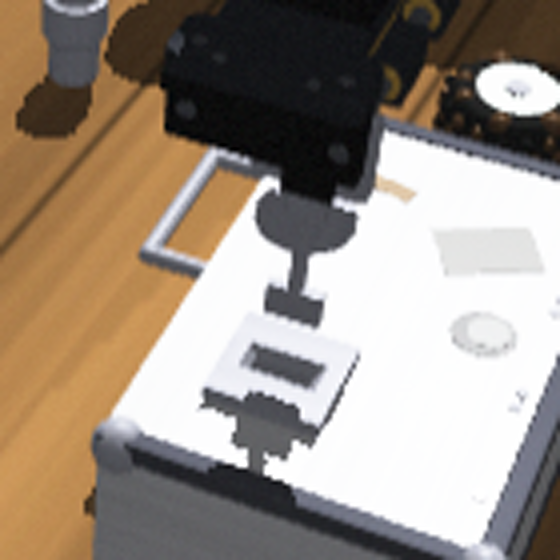

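The key hangs upright about 30 mm above the keyway (crop (285,365)), in line with it. Joint 6 is at -99.7°, so a further 80° clockwise would hit its limit. The key works either way round, so I'll turn it half round counter-clockwise first.

Emit:
{"fn": "arm_command", "kwargs": {
  "rows": [
    {"fingers":5,"travel":[0,0,0],"roll":-4},
    {"fingers":5,"travel":[0,0,0],"roll":-12},
    {"fingers":5,"travel":[0,0,0],"roll":-20},
    {"fingers":5,"travel":[0,0,0],"roll":-28},
    {"fingers":5,"travel":[0,0,0],"roll":-36},
    {"fingers":5,"travel":[0,0,0],"roll":-44},
    {"fingers":5,"travel":[0,0,0],"roll":-52},
    {"fingers":5,"travel":[0,0,0],"roll":-60},
    {"fingers":5,"travel":[0,0,0],"roll":-68},
    {"fingers":5,"travel":[0,0,0],"roll":-76}
  ]
}}

```text
time_s: 6.75
tcp_pos: [0.6555, -0.021, 0.2599]
ee_rot: [[-0.193, -0.981, -0.002], [-0.981, 0.193, -0.0], [0.001, 0.002, -1.0]]
wrist_force: [0.2, -0.6, -0.7]
gripper_width: 0.136
```

Emit:
{"fn": "arm_command", "kwargs": {
  "rows": [
    {"fingers":5,"travel":[0,0,0],"roll":-8},
    {"fingers":5,"travel":[0,0,0],"roll":-16},
    {"fingers":5,"travel":[0,0,0],"roll":-24},
    {"fingers":5,"travel":[0,0,0],"roll":-32},
    {"fingers":5,"travel":[0,0,0],"roll":-40},
    {"fingers":5,"travel":[0,0,0],"roll":-48},
    {"fingers":5,"travel":[0,0,0],"roll":-56},
    {"fingers":5,"travel":[0,0,0],"roll":-64},
    {"fingers":5,"travel":[0,0,0],"roll":-72},
    {"fingers":5,"travel":[0,0,0],"roll":-80}
  ]
}}

```text
time_s: 7.75
tcp_pos: [0.6555, -0.021, 0.2599]
ee_rot: [[0.933, -0.36, -0.002], [-0.36, -0.933, -0.0], [-0.002, 0.001, -1.0]]
wrist_force: [0.1, 0.3, -1.4]
gripper_width: 0.137
```

Emit:
{"fn": "arm_command", "kwargs": {
  "rows": [
    {"fingers":5,"travel":[0,0,0],"roll":-8},
    {"fingers":5,"travel":[0,0,0],"roll":-15},
    {"fingers":5,"travel":[0,0,0],"roll":-20},
    {"fingers":5,"travel":[0,0,0],"roll":-24},
    {"fingers":5,"travel":[0,0,0],"roll":-24},
    {"fingers":5,"travel":[0,0,0],"roll":-24}
  ]
}}

```text
time_s: 8.35
tcp_pos: [0.6559, -0.0206, 0.2602]
ee_rot: [[0.999, 0.044, -0.001], [0.044, -0.999, -0.0], [-0.001, 0.0, -1.0]]
wrist_force: [0.7, 0.1, -1.0]
gripper_width: 0.139
```

```bash
python3 look.py top 1; python3 look.py scene 2; python3 - <<'E'
from h import *
np.set_printoptions(precision=4,suppress=True)
s=sense();print(s["ee_rot"],np.degrees(np.arctan2(*s["ee_rot"][1::-1,1])))
t=s["tcp_pos"];yaw=np.radians(2.6)
for n in("scene",):
    z=np.load(n+"2.npz");w=world(n,z["d"]);X,Y,Z=w[...,0],w[...,1],w[...,2]
    zb=t[2]-.090
    near=(np.hypot(X-t[0],Y-t[1])<.035)
    for nm,a,b in(("bit",zb,zb+.018),("neck",zb+.022,zb+.05),("collar",zb+.052,zb+.064)):
        P=w[near&(Z>a)&(Z<b)]; print(nm,len(P), P.mean(0), P.min(0),P.max(0)) if len(P) else print(nm,0)
    # keyway: pixels inside plate with depth below plate
    d=w-np.array([.656,-.020,0]);e=np.stack([d[...,0]*np.cos(yaw)+d[...,1]*np.sin(yaw),-d[...,0]*np.sin(yaw)+d[...,1]*np.cos(yaw)],-1)
    pl=w[(abs(Z-.137)<.004)&(abs(e)<.035).all(-1)];r=cv2.minAreaRect((pl[:,:2]*1000).astype(np.float32));print("plate",len(pl),r)
E
```

```text
[ 0.6559 -0.0206  0.2602] [ 12.2894  24.2871   7.7806  -0.0045 -73.5538  80.2113] [ 0.6659  0.1181 -1.0047]
lock px 321 189
crop 281 137 scale 7.0
[ 0.656  -0.0205  0.2603] [ 12.2989  24.2904   7.8009  -0.0032 -73.5531  80.2254] [ 0.1727  0.2105 -1.5696]
lock px 369 258
crop 299 167 scale 4.0
[[ 0.999   0.0444 -0.0005]
 [ 0.0444 -0.999  -0.0001]
 [-0.0005  0.0001 -1.    ]] -87.45324965304103
bit 130 [ 0.66   -0.0235  0.18  ] [ 0.6465 -0.0269  0.1705] [ 0.6724 -0.0161  0.1876]
neck 34 [ 0.6601 -0.0238  0.1997] [ 0.6559 -0.026   0.1924] [ 0.6628 -0.0193  0.2075]
collar 297 [ 0.6614 -0.0286  0.2285] [ 0.6379 -0.0444  0.2226] [ 0.6808 -0.0051  0.234 ]
plate 628 ((654.4409790039062, -18.603975296020508), (56.9734001159668, 60.47321701049805), 2.1346662044525146)
```

View pics/scene2.png

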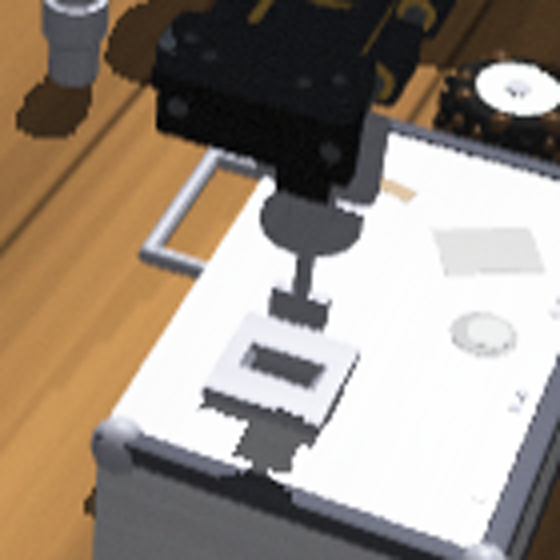

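```bash
cat > px.py <<'E'
from h import *
np.set_printoptions(precision=4,suppress=True)
def ray(n,uv,z):
    f,cx,cy,o,R=cal(n);uv=np.asarray(uv,float)
    r=np.concatenate([(uv-[cx,cy])/f,np.ones(uv.shape[:-1]+(1,))],-1)@R.T
    return o+r*((z-o[2])/r[...,2])[...,None]
if __name__=="__main__":
    for n,k in(("scene","0"),("scene","2"),("top","0")):
        p=np.load(n+k+".npz")["p"].astype(int).max(-1);u,v=proj(n,[.6555,-.02,.138]).round().astype(int)
        v0,u0=v-14,u-18
        c=p[v0:v0+28,u0:u0+36]; q,l,st,ce=cv2.connectedComponentsWithStats((c<130).astype(np.uint8))
        i=min(range(1,q),key=lambda i:np.hypot(*(ce[i]-[18,14])))
        uv=np.argwhere(l==i)[:,::-1]+[u0,v0]; P=ray(n,uv,.138)
        r=cv2.minAreaRect((P[:,:2]*1000).astype(np.float32)); print(n,k,"keyway",len(uv),uv.mean(0),P.mean(0),r)
    p=np.load("scene2.npz")["p"].astype(int).max(-1)
    print(p[236:252,362:386])
E
python3 px.py
```

```text
scene 0 keyway 102 [370.1176 258.0294] [ 0.656  -0.0187  0.138 ] ((654.7079467773438, -19.133609771728516), (33.35187911987305, 15.46894359588623), 2.4232161045074463)
scene 2 keyway 101 [370.0594 257.9802] [ 0.6559 -0.0186  0.138 ] ((654.7079467773438, -19.133609771728516), (33.35187911987305, 15.46894359588623), 2.4232161045074463)
top 0 keyway 54 [320.1667 189.9444] [ 0.6552 -0.0164  0.138 ] ((655.0452270507812, -16.03289222717285), (28.440032958984375, 9.407123565673828), 0.5577393770217896)
[[253 253 253 253 253 251 251 251 253 253 176  78  81  83  96 249 253 253
  253 254 254 254 254 254]
 [253 253 253 253 253 246 244 243 249 251 130  82  81  83 102 253 253 253
  254 254 254 254 254 254]
 [253 253 253 253 250 233 223 233 245 242 121  82  84  86 120 253 253 253
  254 254 254 254 254 254]
 [253 253 253 253 236  90 140 188 229 224 127  82  84  85 144 248 252 253
  253 254 254 254 254 254]
 [253 253 253 252 227  82  84  83  90 131 113  84  83  90 214 242 245 249
  249 253 254 253 254 254]
 [253 253 253 252 174  85  84  85  84  83  82  85  84  96 234 224 235 246
  243 235 254 254 25
[... 317 characters left out ...]
49 251 251 136 110  86  85  84  84  83  83  83  84  84  84  86  85
   91 243 254 254 254 254]
 [243 243 244 245 220 200 147 101 114  83  81  83  85  85  83  84  87  83
   92 249 254 254 253 254]
 [243 243 243 243 242 243 228 197 201 147 100 110  85  84  83  83  82  83
  116 254 254 254 253 254]
 [245 244 244 243 243 243 244 243 244 229 194 200 150 172 110  83  84  92
  202 254 254 254 254 254]
 [246 245 245 245 244 244 244 244 244 244 243 243 230 239 203 149 170 145
  249 254 253 254 254 253]
 [246 246 246 246 246 246 245 245 244 245 244 245 244 244 244 231 239 226
  253 253 253 254 254 253]
 [241 245 245 246 247 247 246 246 246 246 246 245 245 244 245 245 245 245
  246 251 251 253 253 253]]
```

```bash
python3 - <<'E'
from px import *
zb=.1698
c=ray("scene",[[366,245.8],[380.3,249.0]],zb);print(c,c.mean(0)+[.0035*np.sin(np.radians(2.6)),.0035,0])
# predicted outline of key bottom, keyway & funnel at nominal poses
yaw=np.radians(2.55);R=np.array([[np.cos(yaw),-np.sin(yaw)],[np.sin(yaw),np.cos(yaw)]])
def out(c,a,b,z,):
    q=np.array([[-a,-b],[a,-b],[a,b],[-a,b]])/2000@R.T+c;return proj("scene",np.c_[q,np.full(4,z)])
print("bit at tcp",out([.656,-.0205],26,7,zb)); print("bit top edge",out([.656,-.0205],26,7,zb+.018)[:2])
print("mouth",out([.656,-.02],37,18,.138)); print("plate",out([.656,-.02],56,56,.138))
p=np.load("scene2.npz")["p"];c=p[225:285,340:400];save(cv2.resize(c,(600,600),interpolation=0),"z2.png")
E
```

```text
[[ 0.6476 -0.0254  0.1698]
 [ 0.6729 -0.0207  0.1698]] [ 0.6604 -0.0195  0.1698]
bit at tcp [[363.8603 244.6962]
 [377.7093 249.208 ]
 [379.0666 246.7837]
 [365.2811 242.3201]]
bit top edge [[364.7782 237.1096]
 [378.8408 241.6131]]
mouth [[358.4783 258.3503]
 [377.7341 264.8329]
 [381.1279 258.5525]
 [362.0924 252.2422]]
plate [[349.6325 263.3016]
 [379.1382 273.4009]
 [389.5185 253.7122]
 [361.0505 244.4249]]
```

View pics/z2.png

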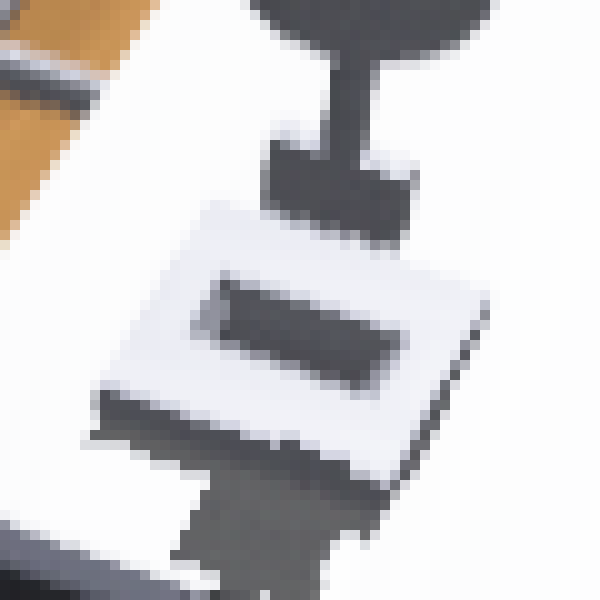

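In the same picture the mouth matches (0.656,-0.020), but the bit's lower front edge (365.7,245.6)-(379.6,249.4) sits 3.5 mm too far in +x. This is a grip offset, since it flips with the half turn; y agrees to 0.5 mm. I'll correct it, then lower gently.

Emit:
{"fn": "arm_command", "kwargs": {
  "rows": [
    {"fingers":5,"travel":[-0.35,-0.06,0],"roll":0},
    {"fingers":5,"travel":[-0.35,-0.06,1],"roll":0},
    {"fingers":5,"travel":[-0.35,-0.06,2],"roll":0},
    {"fingers":5,"travel":[-0.35,-0.06,2.8],"roll":0},
    {"fingers":5,"travel":[-0.35,-0.06,3.2],"roll":0},
    {"fingers":5,"travel":[-0.35,-0.06,3.5],"roll":0},
    {"fingers":5,"travel":[-0.35,-0.06,3.8],"roll":0},
    {"fingers":5,"travel":[-0.35,-0.06,4],"roll":0},
    {"fingers":5,"travel":[-0.35,-0.06,4.2],"roll":0},
    {"fingers":5,"travel":[-0.35,-0.06,4.2],"roll":0}
  ]
}}

```text
time_s: 9.45
tcp_pos: [0.6529, -0.0196, 0.2184]
ee_rot: [[0.999, 0.046, -0.0], [0.046, -0.999, 0.0], [-0.0, -0.0, -1.0]]
wrist_force: [0.5, -0.4, -1.7]
gripper_width: 0.137
```

Emit:
{"fn": "arm_command", "kwargs": {
  "rows": [
    {"fingers":5,"travel":[0,0,0.5],"roll":0},
    {"fingers":5,"travel":[0,0,1],"roll":0},
    {"fingers":5,"travel":[0,0,1.5],"roll":0},
    {"fingers":5,"travel":[0,0,2],"roll":0},
    {"fingers":5,"travel":[0,0,2.5],"roll":0},
    {"fingers":5,"travel":[0,0,3],"roll":0},
    {"fingers":5,"travel":[0,0,3.5],"roll":0},
    {"fingers":5,"travel":[0,0,3.8],"roll":0},
    {"fingers":5,"travel":[0,0,4.1],"roll":0},
    {"fingers":5,"travel":[0,0,4.1],"roll":0}
  ]
}}

```text
time_s: 10.45
tcp_pos: [0.6529, -0.0194, 0.177]
ee_rot: [[0.999, 0.046, -0.0], [0.046, -0.999, 0.0], [-0.0, -0.0, -1.0]]
wrist_force: [-0.6, 1.5, -1.3]
gripper_width: 0.133
```

Bit is in with no resistance. Now pressing to contact.

Emit:
{"fn": "arm_command", "kwargs": {
  "rows": [
    {"fingers":5,"travel":[0,0,0.1],"roll":0},
    {"fingers":5,"travel":[0,0,0.2],"roll":0},
    {"fingers":5,"travel":[0,0,0.3],"roll":0},
    {"fingers":5,"travel":[0,0,0.4],"roll":0},
    {"fingers":5,"travel":[0,0,0.45],"roll":0},
    {"fingers":5,"travel":[0,0,0.45],"roll":0}
  ]
}}

```text
time_s: 11.05
tcp_pos: [0.6532, -0.0194, 0.1735]
ee_rot: [[0.999, 0.046, 0.001], [0.046, -0.999, 0.0], [0.001, -0.0, -1.0]]
wrist_force: [-0.9, 3.0, 1.2]
gripper_width: 0.133
```

Emit:
{"fn": "arm_command", "kwargs": {
  "rows": [
    {"fingers":5,"travel":[0,0,0.05],"roll":0},
    {"fingers":5,"travel":[0,0,0.1],"roll":0},
    {"fingers":5,"travel":[0,0,0.1],"roll":0},
    {"fingers":5,"travel":[0,0,0.1],"roll":0}
  ]
}}

```text
time_s: 11.45
tcp_pos: [0.6532, -0.0195, 0.1736]
ee_rot: [[0.999, 0.046, 0.001], [0.046, -0.999, -0.0], [0.001, 0.0, -1.0]]
wrist_force: [-1.9, 2.7, 6.5]
gripper_width: 0.137
```

Seated: 6.5 N reaction at z 0.1736, against an expected ~0.173. Turning clockwise about the key's axis, which lies about 2.8 mm ahead of the TCP along tool x.

Emit:
{"fn": "arm_command", "kwargs": {
  "rows": [
    {"fingers":5,"travel":[0,-0.04,0],"roll":8},
    {"fingers":5,"travel":[0.01,-0.08,0],"roll":16},
    {"fingers":5,"travel":[0.02,-0.11,0],"roll":24},
    {"fingers":5,"travel":[0.04,-0.15,0],"roll":32},
    {"fingers":5,"travel":[0.07,-0.18,0],"roll":40},
    {"fingers":5,"travel":[0.09,-0.21,0],"roll":48},
    {"fingers":5,"travel":[0.12,-0.23,0],"roll":56},
    {"fingers":5,"travel":[0.16,-0.25,0],"roll":64},
    {"fingers":5,"travel":[0.18,-0.26,0],"roll":70},
    {"fingers":5,"travel":[0.21,-0.27,0],"roll":76}
  ]
}}

```text
time_s: 12.45
tcp_pos: [0.6547, -0.0171, 0.1736]
ee_rot: [[0.284, -0.959, -0.0], [-0.959, -0.284, -0.001], [0.001, 0.001, -1.0]]
wrist_force: [-3.4, 3.1, 8.2]
gripper_width: 0.133
```

```bash
python3 look.py scene 3; python3 -c "
from h import *
s=sense();print(s['moment'],s['wrist_force'],s['ee_rot'],s['gripper_width'])"
```

```text
[ 0.6547 -0.0171  0.1736] [ 12.663   27.4176   0.1538   0.0818 -62.7716   3.7824] [-3.4095  3.1154  8.1727]
lock px 369 258
crop 299 167 scale 4.0
[0.38151085 1.19364321 0.07673531] [-2.52960841  1.77233422  6.165706  ] [[ 2.80161648e-01 -9.59952709e-01 -4.96523266e-04]
 [-9.59952138e-01 -2.80160781e-01 -1.35270803e-03]
 [ 1.15942940e-03  8.55615483e-04 -9.99998962e-01]] 0.13358589106073268
```

View pics/scene3.png

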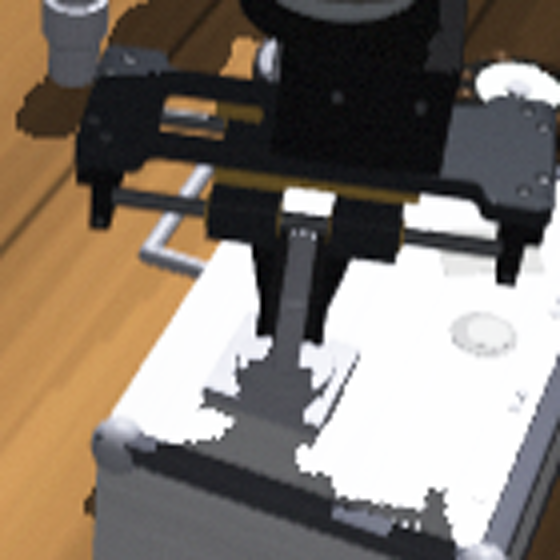

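The key is seated and turned about 76°; the bow is edge-on along crop x≈300. A few degrees more takes it to the stop.

Emit:
{"fn": "arm_command", "kwargs": {
  "rows": [
    {"fingers":5,"travel":[0,-0.01,0],"roll":2},
    {"fingers":5,"travel":[0,-0.02,0],"roll":4},
    {"fingers":5,"travel":[0,-0.03,0],"roll":5.5},
    {"fingers":5,"travel":[0,-0.03,0],"roll":5.5},
    {"fingers":5,"travel":[0,-0.03,0],"roll":5.5}
  ]
}}

```text
time_s: 13.0
tcp_pos: [0.6545, -0.0171, 0.1735]
ee_rot: [[0.194, -0.981, -0.001], [-0.981, -0.194, -0.001], [0.001, 0.002, -1.0]]
wrist_force: [-4.2, 2.5, 6.5]
gripper_width: 0.137
```

```bash
python3 -c "
from h import *
s=sense();print(s['moment'],s['wrist_force'],s['ee_rot'],s['joints'])
print(np.degrees(np.arctan2(s['ee_rot'][1,0],s['ee_rot'][0,0])))"
```

```text
[0.55097275 1.50308572 0.12383876] [-4.24583851  2.49227125  6.50252063] [[ 0.19425041 -0.98095112 -0.00129675]
 [-0.98095143 -0.19424874 -0.00131413]
 [ 0.0010372   0.00152732 -0.9999983 ]] [ 12.66160368  27.42746409   0.1736886    0.06426616 -62.8352347
  -1.49008989]
-78.79905564746419
```

Turned 81.4° (1.42 rad), so it's at the stop. Releasing and lifting.

Emit:
{"fn": "arm_command", "kwargs": {
  "rows": [
    {"fingers":60,"travel":[0,0,-0.1],"roll":0},
    {"fingers":60,"travel":[0,0,-0.1],"roll":0},
    {"fingers":60,"travel":[0,0,-0.1],"roll":0},
    {"fingers":60,"travel":[0,0,-0.1],"roll":0},
    {"fingers":60,"travel":[0,0,-0.1],"roll":0},
    {"fingers":60,"travel":[0,0,-0.1],"roll":0},
    {"fingers":60,"travel":[0,0,-0.1],"roll":0},
    {"fingers":60,"travel":[0,0,-0.1],"roll":0}
  ]
}}

```text
time_s: 13.8
tcp_pos: [0.6552, -0.0167, 0.173]
ee_rot: [[0.193, -0.981, -0.0], [-0.981, -0.193, -0.0], [0.0, 0.0, -1.0]]
wrist_force: [-0.1, -0.3, -0.1]
gripper_width: 0.594
```

Emit:
{"fn": "arm_command", "kwargs": {
  "rows": [
    {"fingers":60,"travel":[0,0,-1],"roll":0},
    {"fingers":60,"travel":[0,0,-4],"roll":0},
    {"fingers":60,"travel":[0,0,-8],"roll":0},
    {"fingers":50,"travel":[0,0,-9.5],"roll":0},
    {"fingers":37,"travel":[-2.8,1.6,-10],"roll":2},
    {"fingers":37,"travel":[-6,3.5,-10],"roll":4},
    {"fingers":37,"travel":[-9.5,5.5,-10],"roll":6},
    {"fingers":37,"travel":[-12.5,7.3,-10],"roll":8},
    {"fingers":37,"travel":[-14,8.15,-10],"roll":8.6},
    {"fingers":37,"travel":[-14,8.15,-10],"roll":8.6}
  ]
}}

```text
time_s: 14.8
tcp_pos: [0.5472, 0.1064, 0.2746]
ee_rot: [[0.047, -0.999, 0.002], [-0.999, -0.047, 0.001], [-0.001, -0.002, -1.0]]
wrist_force: [0.5, -0.0, 0.7]
gripper_width: 0.37
```

```bash
cat > l2.py <<'E'
from h import *
np.set_printoptions(precision=4,suppress=True)
s=sense();print(s["tcp_pos"],s["gripper_width"],s["ee_rot"][:,1],s["joints"])
p,d=capture("scene");np.savez("scene4.npz",p=p,d=d)
c=p[140:300,290:450];save(cv2.resize(c,(640,640),interpolation=2),"scene4.png")
t=s["tcp_pos"]
for q in([.548,.105,.1],[.655,-.02,.144],[.655,-.02,.201]):print(q,(proj("scene",q)-[290,140])*4)
w=world("scene",d);X,Y,Z=w[...,0],w[...,1],w[...,2]
P=w[(abs(Z-.1035)<.007)&(X>.52)&(X<.57)&(Y>.05)&(Y<.16)];print("handle",len(P),np.median(P,0),P.min(0),P.max(0))
P=w[(Z>.19)&(Z<.21)&(np.hypot(X-.655,Y+.02)<.04)];r=cv2.minAreaRect((P[:,:2]*1000).astype(np.float32));print("bowtop",len(P),r)
E
python3 l2.py
```

```text
[0.5472 0.1064 0.2746] 0.36986342678055045 [-0.9989 -0.0473 -0.0019] [ 27.6625  13.8441  -5.3959  -0.0009 -70.6373 -24.9486]
[0.548, 0.105, 0.1] [217.3346 311.7406]
[0.655, -0.02, 0.144] [318.4787 463.5298]
[0.655, -0.02, 0.201] [331.326  368.3643]
handle 220 [0.5504 0.1017 0.1017] [0.5414 0.0548 0.0966] [0.5696 0.1546 0.1057]
bowtop 166 ((656.4546508789062, -21.22161865234375), (12.142169952392578, 51.58061218261719), 10.878447532653809)
```

View pics/scene4.png

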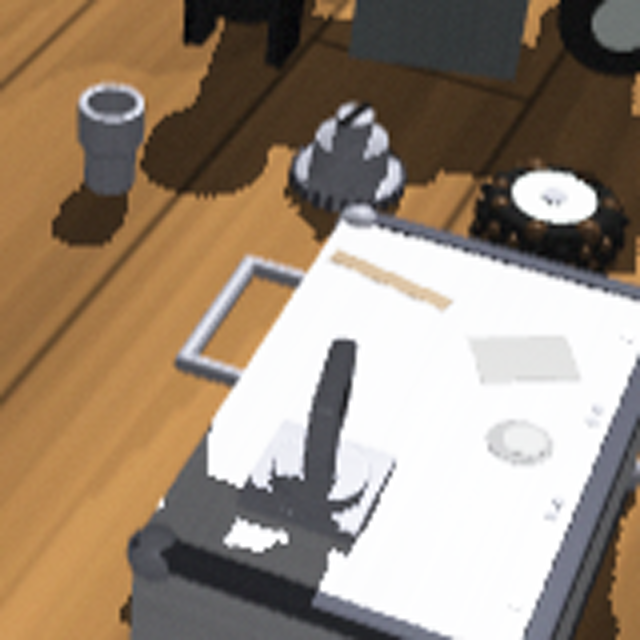

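The key stands upright, turned to -79°, centred at (0.6565,-0.0212). The bar's midpoint, crop (218,312), matches my prediction of (0.548,0.105). Descending on the handle.

Emit:
{"fn": "arm_command", "kwargs": {
  "rows": [
    {"fingers":37,"travel":[0,0.05,1.5],"roll":0},
    {"fingers":37,"travel":[0.1,-0.05,5],"roll":0},
    {"fingers":37,"travel":[0.1,-0.05,9],"roll":0},
    {"fingers":37,"travel":[0.1,-0.05,12],"roll":0},
    {"fingers":37,"travel":[0.1,-0.05,14],"roll":0},
    {"fingers":37,"travel":[0.1,-0.05,15.5],"roll":0},
    {"fingers":37,"travel":[0.1,-0.05,17],"roll":0},
    {"fingers":37,"travel":[0.1,-0.05,17.9],"roll":0},
    {"fingers":37,"travel":[0.1,-0.05,17.9],"roll":0}
  ]
}}

```text
time_s: 15.75
tcp_pos: [0.5486, 0.1031, 0.0928]
ee_rot: [[0.043, -0.999, -0.002], [-0.999, -0.043, -0.001], [0.001, 0.002, -1.0]]
wrist_force: [-0.3, -0.2, 0.6]
gripper_width: 0.371
```

Emit:
{"fn": "arm_command", "kwargs": {
  "rows": [
    {"fingers":2,"travel":[0,0,0],"roll":0},
    {"fingers":2,"travel":[0,0,0],"roll":0},
    {"fingers":2,"travel":[0,0,0],"roll":0},
    {"fingers":2,"travel":[0,0,0],"roll":0},
    {"fingers":2,"travel":[0,0,0],"roll":0},
    {"fingers":2,"travel":[0,0,0],"roll":0}
  ]
}}

```text
time_s: 16.35
tcp_pos: [0.546, 0.1036, 0.0944]
ee_rot: [[0.044, -0.999, -0.005], [-0.999, -0.044, -0.001], [0.001, 0.005, -1.0]]
wrist_force: [-7.2, 1.5, 5.6]
gripper_width: 0.102
```

Emit:
{"fn": "arm_command", "kwargs": {
  "rows": [
    {"fingers":2,"travel":[0,0.5,0],"roll":0},
    {"fingers":2,"travel":[0,1.5,0],"roll":0},
    {"fingers":2,"travel":[0,2.6,0],"roll":0},
    {"fingers":2,"travel":[0,3.7,0],"roll":0},
    {"fingers":2,"travel":[0,4.8,0],"roll":0},
    {"fingers":2,"travel":[0,5.9,0],"roll":0},
    {"fingers":2,"travel":[0,7,0],"roll":0},
    {"fingers":2,"travel":[0,7.8,0],"roll":0},
    {"fingers":2,"travel":[0,8.4,0],"roll":0},
    {"fingers":2,"travel":[0,8.7,0],"roll":0}
  ]
}}

```text
time_s: 17.35
tcp_pos: [0.4612, 0.0999, 0.0943]
ee_rot: [[0.045, -0.999, -0.0], [-0.999, -0.045, -0.0], [0.0, 0.0, -1.0]]
wrist_force: [2.4, -5.1, 4.4]
gripper_width: 0.105
```

Emit:
{"fn": "arm_command", "kwargs": {
  "rows": [
    {"fingers":2,"travel":[0,0.1,0],"roll":0},
    {"fingers":2,"travel":[0,0.1,0],"roll":0},
    {"fingers":2,"travel":[0,0.1,0],"roll":0}
  ]
}}

```text
time_s: 17.65
tcp_pos: [0.461, 0.0999, 0.0943]
ee_rot: [[0.045, -0.999, 0.0], [-0.999, -0.045, -0.0], [0.0, -0.0, -1.0]]
wrist_force: [0.5, -5.2, 4.2]
gripper_width: 0.104
```

Moved 85 mm, which is the stop. Letting go and retreating straight up.

Emit:
{"fn": "arm_command", "kwargs": {
  "rows": [
    {"fingers":37,"travel":[0,0.1,0],"roll":0},
    {"fingers":37,"travel":[0,0.1,0],"roll":0},
    {"fingers":37,"travel":[0,0.1,0],"roll":0},
    {"fingers":37,"travel":[0,0.1,0],"roll":0},
    {"fingers":37,"travel":[0,0.1,0],"roll":0},
    {"fingers":37,"travel":[0,0.1,0],"roll":0}
  ]
}}

```text
time_s: 18.25
tcp_pos: [0.4597, 0.1001, 0.0939]
ee_rot: [[0.044, -0.999, -0.0], [-0.999, -0.044, 0.0], [-0.0, 0.0, -1.0]]
wrist_force: [1.0, -0.4, 0.5]
gripper_width: 0.368
```

Emit:
{"fn": "arm_command", "kwargs": {
  "rows": [
    {"fingers":37,"travel":[0,0,-1],"roll":0},
    {"fingers":37,"travel":[0,0,-3],"roll":0},
    {"fingers":37,"travel":[0,0,-6],"roll":0},
    {"fingers":37,"travel":[0,0,-10],"roll":0},
    {"fingers":37,"travel":[0,0,-14],"roll":0},
    {"fingers":37,"travel":[0,0,-17],"roll":0},
    {"fingers":37,"travel":[0,0,-18],"roll":0},
    {"fingers":37,"travel":[0,0,-18],"roll":0}
  ]
}}

```text
time_s: 19.05
tcp_pos: [0.4603, 0.1003, 0.2758]
ee_rot: [[0.044, -0.999, 0.003], [-0.999, -0.044, 0.002], [-0.002, -0.004, -1.0]]
wrist_force: [-0.1, 0.7, -0.5]
gripper_width: 0.368
```

```bash
python3 - <<'E'
from h import *
s=sense();print(s["tcp_pos"],s["wrist_force"],s["gripper_width"])
p,d=capture("scene");save(p,"scene5.png")
w=world("scene",d);X,Y,Z=w[...,0],w[...,1],w[...,2]
P=w[(Z>.19)&(Z<.21)&(np.hypot(X-.655,Y+.02)<.04)];print("bowtop",cv2.minAreaRect((P[:,:2]*1000).astype(np.float32)),np.percentile(P[:,2],95))
P=w[(abs(Z-.1035)<.007)&(X>.42)&(X<.59)&(Y>.05)&(Y<.16)];print("handle",len(P),np.median(P,0),P.min(0))
for l in("wheel_a","servo","differential","drive_cup","driver_a"):
    print(l,[np.round(r["position"],3) for r in search_frame("scene",l)[:2]])
E
```

```text
[0.46026748 0.10029131 0.2757933 ] [-0.14433812  0.65988429 -0.52517053] 0.3679948568254553
bowtop ((656.3212890625, -21.119915008544922), (12.28133773803711, 54.65966033935547), 11.703940391540527) 0.20061077862832946
handle 337 [0.47337886 0.09770594 0.10206211] [0.45680811 0.05128252 0.09660332]
wheel_a [array([ 0.729, -0.26 ,  0.042]), array([0.66 , 0.358, 0.04 ])]
servo [array([ 0.392, -0.096,  0.037])]
differential [array([0.521, 0.363, 0.023])]
drive_cup [array([0.382, 0.298, 0.049])]
driver_a [array([ 0.532, -0.321,  0.101]), array([ 0.602, -0.332,  0.106])]
```

View pics/scene5.png

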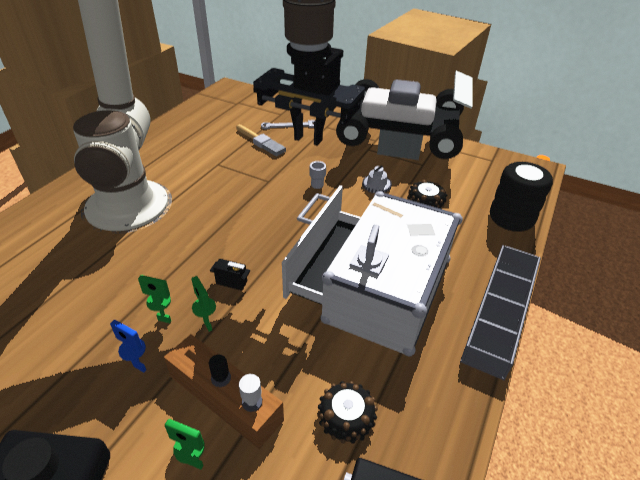

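The drawer is out, with its handle now at (318,208). The key stands turned in the lock at (372,245), the bystanders are where they were, and the arm is clear. Handing in.

```bash
python3 -c "
from station import *
print(finish_job())"
```

```text
the job is handed in; nothing more can be done
None
```

The job is done and handed in at about 19 s of the 61 s allowed; the system gave no verdict. I took the steel key from the block's end slot, pushed it fully home and turned it clockwise to its stop. I then pulled the drawer out to its stop, let go and backed the arm straight up.

**Last checks:**
- **Key:** it turned 81.4° (1.42 rad). It stands upright with its bow centred at (0.656, -0.021) m, about 1 mm from the lock's estimated centre. Its top is at 0.2006 m, where a fully home key's would be 0.201 m.
- **Drawer:** the gripper pulled the handle 85 mm, and the last picture shows the drawer open. The handle's median depth point moved only 77 mm, but that sample is coarse.
- **Bystanders:** the last picture shows nothing moved, but I compared by eye and measured starting positions only for the two drivers. They read within about 5 mm of where they started.
- **Arm:** clear of everything, with wrist force under 1 N.

**Disagreed along the way:** the key sat about 3 mm off-centre in the grip. I corrected this from the camera before inserting it, and it went in without resistance.

I viewed 8 pictures.

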